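Seat a two-way radio in the fence corner of a service jig and close the jaw

TASK

Get the two-way radio lying on the service jig ready for opening: push it square and flush into the corner of the two fences, its plain foot end against the end fence and its long side against the side fence. Only then slide the jaw up by its knob until it bears on the other long side of the radio, and leave it there with the radio still flat, square and flush. Do not knock over the other radio that stands upright on the bench.

Things in the scene. Friction and masses are not known exactly. Their poses are not given: they have to be found in the camera images.
- radio: Radio to seat: black case lying face up, 115 (x) by 58 (y) by 32 mm high, 0.3 kg. Origin: centre of its underside. +x: plain foot end; from the -x end stick out a rubber aerial (14 mm thick, 50 long, at y +15, 17 up) and a knob (14 mm thick, 12 long, at y -13). Starts on the jig clear of both fences, within 0.35 rad of square, foot towards the end fence, +y side towards the side fence.
- radio_corner (a point): The radio's lower corner between its foot end and its +y side (x = +57.5 mm, y = +29 mm, z = 0 in the radio's frame). It comes to fence_corner when the radio is seated.
- fence_corner (a point): Inner corner of the two steel fences, on the jig bed's surface, 10 mm above the bench. End fence: face x = 0, runs 100 mm along -y. Side fence: face y = 0, runs 140 mm along -x. Both 14 mm high, 12 mm thick. The open bed (aluminium, 240 by 280 mm, fixed) lies at negative x and y; z up.
- jaw (a joint): Travel of the sliding jaw along the jig's +y, towards the side fence (m): 0 fully open, greatest 0.160. The jaw's face is 205 mm minus this from the side fence. It slides with about 2.5 N of friction and stays where it is left.
- jaw_face (a point): Middle of the jaw's flat clamping face, 11 mm above the bed; the steel jaw block is 70 mm long (jig x), 24 mm thick (from the face towards -y) and 22 mm high. It lies at x = -60 mm in the fence_corner frame.
- jaw_knob (a point): The jaw's upright round knob, 18 mm in diameter, black: this point is on its axis 42 mm above the bed, 12 mm behind the jaw's face. The knob rises from the block's top (22 mm above the bed) to 54 mm above the bed.
- handset: The other radio, standing upright on the bench on the left: case 38 by 60 by 135 mm with a 120 mm aerial on top. Origin: centre of its underside, z up. Not to be knocked over.

How it is judged:
By the outcome, as a careful person would: the job done as asked, in the order asked, and still so for the second after the job is handed in, with the robot touching nothing.
It also fails if it takes over 64 s, if anything falls off the work surface, if the arm or the gripper's body presses on something with over 40 N, if the wrist force passes 120 N, or if a joint passes its speed limit or range.

ROBOT

A 6-joint arm with a two-finger parallel gripper is mounted at the origin on the work surface. World frame = base frame: x ahead of the robot, y to its left, z up, the work surface at z = 0. Lengths are in mm, angles in rad, forces in N, time in s.
With the tool pointing down it reaches from about 300 to 750 mm from the base axis. Payload 8.5 kg.
Tool frame: the origin (TCP) lies where the fingers leave the gripper's body, on its centre line; the fingertips stand 64 mm ahead of it and the grasp point (between the pads) lies 45 mm ahead of it; z points along the fingers, y is the line along which they close (so a half turn about z gives the same grasp; the last joint's range is limited). The gripper opens to 88 mm and grips with 3 to 60 N. Pads are 18 mm wide; open, the fingers measure 123 mm over their backs; the gripper's body (75 mm by 187 mm) begins 45 mm behind the grasp point.
Start: joints at [-0.215, 0.381, 1.297, -0, 1.464, -0.215], TCP at [549.983, 0.001, 302.748] pointing down, gripper open.
Joint ranges: [-3.11, 3.11], [-0.89, 2.33], [0.22, 2.48], [-1.42, 4.56], [0.17, 2.85], [-2.88, 2.88]. Speed limits (rad/s): [2.39, 2.39, 3.14, 3.14, 3.14, 3.14].

INTERFACE

Orientations are given as a unit quaternion [x, y, z, w].
In Python, from plant import arm, cams, workorder, silhouettes gives the robot as it stands. The module is installed in compiled form; this text tells all that it offers.
- The arm moves only by the tool jog_arm, never from a script. Its arguments are lists of equal length, an entry for each row: "jaw": the closure, from 0 (fully open) to 1 (shut); "translation": the shift along the world's x, y, z in mm, a list of three; "twist": the turn, a rotation vector about the world's x, y, z in rad, a list of three. In form: {"jaw": [jaw, ...], "translation": [[tx, ty, tz], ...], "twist": [[ax, ay, az], ...]}. A call has 1 to 5 rows; each row is the pose to reach, as a shift and turn from the pose commanded when the call began; what a row does not reach only later rows make up. A row lasts 1/8 s, in which the tool goes at most 62.5 mm and 10.7 degrees, less where a joint would pass 70% of its speed; a pose out of reach is approached as far as the arm can. A call with a gripper value outside its range is refused whole. The fingers move at their own pace and stop on an object; the grip force is fixed at half the most. Time passes only in rows, so rows that repeat a pose let the fingers close. It gives the time, the measured TCP pose, the force, the opening and the grip force at its end, in the units of the state.
- arm.state(): the state, without advancing time (a new reading comes with each control period).
- cams.read_camera(name): name is "scene" or "side" or "wrist"; returns (picture, depth): 400x640x3 uint8, red, green, blue; 400x640 float32, mm along the optical axis (not along the pixel's ray), 0 where there is no reading.
- cams.calibration(name): a dict with "vfov" (degrees; the focal length in pixels is half the picture's height over the tangent of half this angle, whatever the lens; pixels are square), "cx", "cy" (the principal point, pixels), "rvec" (rotation vector, rad) and "tvec" (3), from world to camera coordinates, as OpenCV has them. Camera axes: x right, y down, z forward; pixel columns grow to the right and rows downward; lengths in mm; the calibration is good to about 2 mm. A picture is of the moment at which its call begins: read the wrist's pose just before it. calibration takes no time and is no camera call; for the wrist camera it gives the pose at the moment of the call.
- workorder.sign_off(): hands the job in; it is judged then, once.
Trained networks look in the newest picture that a camera, given by its name, has taken for a name from the list of things; names that differ only in an ending like _2 or _b are one class to them, and where a whole thing is asked for, a point or a joint stands for the part that bears it (a point fixed in the world has none). Each returns a list of dicts, best first, with "score" (0 to 1); they miss things now and then, are a little off and sometimes report something else, mostly with a low value. They report only what shows in the picture. A call takes as long as a camera call.
- silhouettes(thing, camera): "region" (400x640 bool, what is visible of it) and "position" ([column, row] in pixels, amid what is visible of it).
The state is a dict: "t": time; "joint_positions": joint angles; "joint_velocities": joint speeds; "joint_torque": joint torques, N m; "position": TCP position; "orientation": TCP orientation; "wrist_force": force on the tool from outside, world axes, zero at the start; "ft_torque": the same for the moment, N m; "width": finger opening in mm; "gripper_force": force on a finger pad.
Only numpy, scipy, OpenCV 4.12 (cv2) and the standard library are available. Lean on these libraries where they do the work, as an engineer would, in place of code of your own. Each camera call takes 0.05 s, during which the arm holds its last target. There are 200 camera calls.

## Working session

There is one attempt and no reset: what is moved stays moved. The work goes in short steps, Python scripts to look and compute and a tool call to move; the robot and the scene stay as the last step left them, time stands still between calls to the robot, and variables do not carry over. Pictures are saved under pics/ and viewed, at most 10 in all, crops included, and the job is handed in when it is done.

Besides the shell and the picture viewer there is one more tool, called after ">>>" in YAML: its name, and indented under it one key for each argument. jog_arm: Moves the arm, as the interface text tells. Its arguments: {"type":"object","properties":{"jaw":{"type":"array"},"translation":{"type":"array"},"twist":{"type":"array"}},"required":["jaw","translation","twist"]}

```bash
mkdir -p pics
cat > h.py <<'E'
import numpy as np, cv2
from plant import arm,cams,workorder,silhouettes
def cal(n):
    c=cams.calibration(n);f=200/np.tan(np.radians(c["vfov"])/2)
    R=cv2.Rodrigues(np.array(c["rvec"],float))[0];return f,c["cx"],c["cy"],R,np.array(c["tvec"],float).ravel()
def cloud(n,depth):
    f,cx,cy,R,t=cal(n);v,u=np.mgrid[0:400,0:640]
    P=np.stack([(u-cx)/f*depth,(v-cy)/f*depth,depth],-1)
    return (P-t)@R
def snap(n,fn=None):
    p,d=cams.read_camera(n)
    if fn: cv2.imwrite("pics/"+fn,p[...,::-1])
    return p,cloud(n,d),d
E
python3 - <<'E'
from h import *
for n in ["scene","side","wrist"]:
    p,C,d=snap(n,n+"0.png"); f,cx,cy,R,t=cal(n)
    print(n,f,cx,cy,"cam at",-R.T@t, (d>0).mean())
    np.savez(n+"0.npz",p=p,C=C,d=d)
    for th in ["radio","jaw","jaw_knob","handset"]:
        for r in silhouettes(th,n)[:2]:
            m=r["region"]&(d>0); print(n,th,round(r["score"],2),r["position"],m.sum(),np.median(C[m],0).round() if m.any() else 0, C[m].min(0).round(),C[m].max(0).round())
ims=[cv2.imread(f"pics/{n}0.png") for n in ["scene","side","wrist"]]
cv2.imwrite("pics/a.png",cv2.resize(np.vstack([np.hstack(ims[:2]),np.hstack([ims[2],ims[2]*0])]),(800,500),interpolation=cv2.INTER_AREA))
E
```

```text
scene 484.8764806015049 318.339111520473 197.02970612827298 cam at [1037.3623809  -372.75658396  834.89219911] 0.99585546875
scene radio 0.73 [267.7, 218.9] 1684 [523.  18.  41.] [413. -14.   9.] [580.  61.  46.]
scene jaw 0.89 [248.8, 273.7] 542 [ 593. -104.   32.] [ 537. -113.    8.] [622. -80.  67.]
scene jaw_knob 0.76 [245.9, 271.4] 558 [ 593. -105.   31.] [ 542. -113.    7.] [622. -87.  67.]
scene handset 0.95 [441.9, 149.6] 1713 [698. 368. 107.] [564. 351.  -4.] [714. 712. 257.]
side 364.3112995843654 319.4209451358531 197.33890357308312 cam at [516.50119961 706.32500765 452.81447132] 0.995953125
side radio 0.63 [367.0, 183.8] 1555 [508.  41.  37.] [409. -53.   7.] [579.  64.  43.]
side jaw 0.63 [340.5, 158.6] 413 [583. -91.  30.] [ 549. -180.   -2.] [617. -85.  64.]
side jaw_knob 0.71 [340.5, 163.3] 414 [582. -91.  29.] [ 549. -216.   -3.] [617. -85.  63.]
side handset 0.63 [222.4, 281.2] 4776 [683. 406. 112.] [668. 201.  -3.] [787. 416. 254.]
wrist 296.9665901950855 318.08350151887873 201.42205942073574 cam at [551.04435931  75.21502899 383.12698739] 0.9960234375
wrist radio 0.61 [282.5, 159.1] 5634 [512.  25.  40.] [403. -21.  -3.] [580.  63.  44.]
wrist jaw 0.79 [344.0, 250.5] 1300 [584. -94.  31.] [ 551. -112.    7.] [619. -86.  65.]
wrist jaw_knob 0.61 [342.9, 246.5] 1374 [584. -94.  31.] [ 549. -140.    6.] [622. -86.  65.]
wrist handset 0.73 [286.2, 155.3] 5571 [512.  25.  40.] [410. -23.   7.] [578.  63.  44.]
```

View pics/a.png

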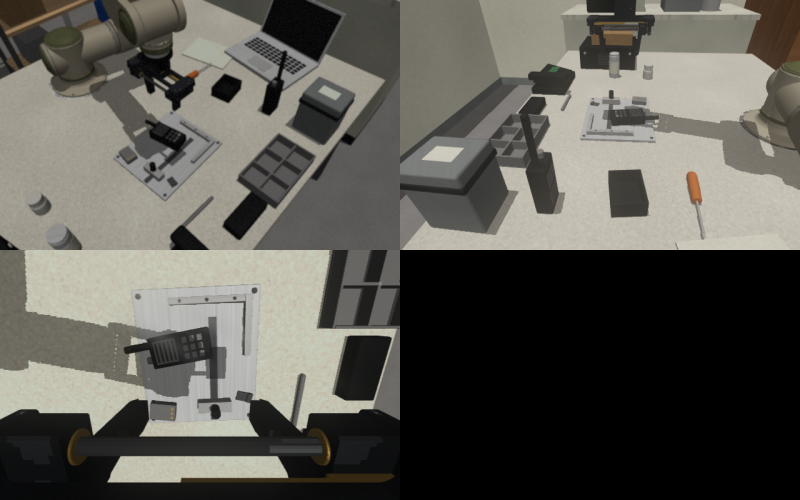

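Wrist view (shown at 0.625 scale): jig bed, L-fence at the top and right, radio at about px (283,159), jaw and knob at about (344,250). The wrist camera's "handset" hit is actually the radio. Next I'll measure geometry from the depth cloud.

```bash
cat > meas.py <<'E'
from h import *
def rect(P): 
    (c,s,a)=cv2.minAreaRect(P.astype(np.float32));return np.round(c,1),np.round(s,1),round(a,2)
def show(C,tag):
    x,y,z=C[...,0],C[...,1],C[...,2]
    roi=(x>380)&(x<760)&(y>-220)&(y<230)
    b=roi&(z>6)&(z<14); print(tag,"bed z",np.median(z[b]), "bench",np.median(z[roi&(abs(z)<6)]))
    for nm,lo,hi in [("fence",19,28),("radio",38,46),("jaw",29,35),("knob",58,70)]:
        m=(roi&(z>lo)&(z<hi)).astype(np.uint8); m=cv2.morphologyEx(m,cv2.MORPH_OPEN,np.ones((3,3),np.uint8)) if nm!="knob" else m
        n,L,S,_=cv2.connectedComponentsWithStats(m)
        for i in range(1,n):
            if S[i,4]>40: q=C[L==i]; print(nm,S[i,4],rect(q[:,:2]),"z",np.median(q[:,2]).round(1),q.min(0).round(),q.max(0).round())
if __name__=="__main__":
    for n in ["wrist","scene","side"]: show(np.load(n+"0.npz")["C"],n)
    p=np.load("wrist0.npz")["p"][40:280,180:440]
    cv2.imwrite("pics/b.png",cv2.resize(p[...,::-1],(650,600),interpolation=cv2.INTER_CUBIC))
E
python3 meas.py
```

```text
wrist bed z 8.421850676605356 bench -1.5608050517713834
fence 2455 (array([574. ,  61.3]), array([151.8, 111.6]), 2.57) z 22.4 [496.   9.  19.] [652. 120.  25.]
fence 51 (array([561.5, -89.4]), array([21.3,  1.3]), 2.85) z 23.4 [551. -90.  19.] [572. -88.  28.]
fence 1118 (array([ 473.8, -113.6]), array([39. , 55.2]), 84.93) z 26.2 [ 445. -135.   19.] [503. -93.  28.]
radio 4915 (array([516.8,  24.1]), array([114.8,  58. ]), 10.97) z 40.6 [456. -15.  38.] [578.  62.  44.]
jaw 353 (array([432.2,  23.1]), array([47.9, 11.4]), 11.62) z 31.6 [409.  14.  29.] [456.  32.  34.]
jaw 54 (array([456.1,  -0.6]), array([ 9.2, 10.2]), 0.71) z 31.5 [451.  -6.  29.] [461.   4.  33.]
jaw 718 (array([584.9, -99.4]), array([68.6, 24.5]), 1.43) z 30.7 [ 551. -112.   29.] [619. -87.  35.]
knob 168 (array([584.7, -99.6]), array([16.8, 17. ]), 56.71) z 62.6 [ 576. -109.   58.] [593. -91.  65.]
scene bed z 9.363347628672525 bench -0.6335353046339169
fence 586 (array([598.8,  94.3]), array([ 92.7, 185.7]), 56.45) z 23.0 [498.   8.  19.] [654. 121.  27.]
radio 1150 (array([518.2,  24.3]), array([115.5,  59.4
[... 545 characters left out ...]
65.1, -90.8]), array([32.2,  6.2]), 1.15) z 23.1 [549. -94.  19.] [581. -87.  28.]
fence 470 (array([572.5,  63.9]), array([150.6, 109.9]), 2.01) z 22.2 [496.  12.  19.] [650. 121.  24.]
fence 77 (array([537.4,  57. ]), array([49.5,  4.4]), 11.24) z 23.8 [513.  51.  19.] [562.  62.  28.]
fence 84 (array([482.6,  46. ]), array([54.8,  3.9]), 10.05) z 23.7 [456.  40.  20.] [509.  53.  28.]
radio 757 (array([515.2,  24.6]), array([114.5,  59.8]), 10.7) z 40.4 [455. -11.  38.] [575.  63.  43.]
jaw 59 (array([602.1, -98.7]), array([32.1, 22.3]), 0.63) z 30.5 [ 586. -110.   29.] [618. -87.  34.]
jaw 55 (array([ 564.7, -102.1]), array([29.6, 25.3]), 3.26) z 30.6 [ 549. -115.   29.] [579. -89.  34.]
```

View pics/b.png

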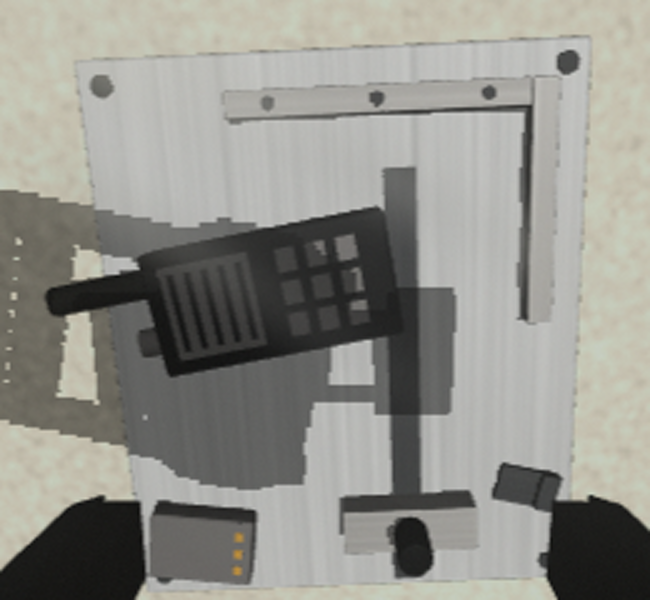

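Run:
```python
from h import *
from scipy.spatial.transform import Rotation as Ro
s=arm.state(); print(s["t"],s["position"],Ro.from_quat(s["orientation"]).as_matrix().round(3),s["width"])
for n in ["wrist","side","scene"]:
    C=np.load(n+"0.npz")["C"]; x,y,z=C[...,0],C[...,1],C[...,2]
    m=(z>20)&(z<26)
    A=m&(x>500)&(x<630)&(y>97)&(y<125); B=m&(y>15)&(y<100)&(x>632)&(x<660)
    for k,M,i in (("side",A,0),("end",B,1)):
        P=C[M]; bins=np.round(P[:,i]/6); e=[];
        for b in np.unique(bins):
            q=P[bins==b]; 
            if len(q)>3: e.append((q[:,i].mean(),q[:,1-i].min(),q[:,1-i].max()))
        e=np.array(e)
        if len(e)>5: print(n,k,[np.degrees(np.arctan(np.polyfit(e[:,0],e[:,j],1)[0])).round(2) for j in(1,2)],[np.polyval(np.polyfit(e[:,0],e[:,j],1),570 if i==0 else 60).round(1) for j in (1,2)])
```

```text
0.75 [ 5.49977922e+02 -1.02603454e-02  3.02739165e+02] [[ 0.  1. -0.]
 [ 1. -0. -0.]
 [-0. -0. -1.]] 87.76744860401719
wrist side [np.float64(2.56), np.float64(3.15)] [np.float64(105.1), np.float64(116.4)]
wrist end [np.float64(-1.11), np.float64(-2.34)] [np.float64(638.2), np.float64(649.4)]
side side [np.float64(2.32), np.float64(2.79)] [np.float64(105.5), np.float64(116.9)]
side end [np.float64(-2.96), np.float64(-1.92)] [np.float64(636.8), np.float64(647.3)]
scene side [np.float64(3.04), np.float64(2.52)] [np.float64(104.8), np.float64(116.7)]
scene end [np.float64(-1.63), np.float64(-2.67)] [np.float64(639.8), np.float64(651.4)]
```

>>> jog_arm:
  jaw: [0, 0, 0, 0, 0]
  translation:
    - [-33, 24, -40]
    - [-33, 24, -80]
    - [-33, 24, -110]
    - [-33, 24, -140]
    - [-33, 24, -140]
  twist:
    - [0, 0, -0.18]
    - [0, 0, -0.36]
    - [0, 0, -0.54]
    - [0, 0, -0.72]
    - [0, 0, -0.9]

```text
t: 1.38
position: [516.3, 24.1, 160.8]
orientation: [0.945, 0.326, -0.002, -0.001]
wrist_force: [1.3, 0.0, -0.3]
width: 88.3
gripper_force: 0.0
```

>>> jog_arm:
  jaw: [0, 0, 0, 0, 0]
  translation:
    - [0, 0, 0]
    - [0, 0, 0]
    - [0, 0, -20]
    - [0, 0, -50]
    - [0, 0, -50]
  twist:
    - [0, 0, -0.16]
    - [0, 0, -0.32]
    - [0, 0, -0.477]
    - [0, 0, -0.477]
    - [0, 0, -0.477]

```text
t: 2.0
position: [516.4, 24.1, 111.5]
orientation: [0.995, 0.097, -0.002, -0.001]
wrist_force: [0.4, -0.4, 0.2]
width: 88.2
gripper_force: 0.0
```

>>> jog_arm:
  jaw: [0, 0, 0.3, 0.5, 0.5]
  translation:
    - [0, 0, -19]
    - [0, 0, -19]
    - [0, 0, -19]
    - [0, 0, -19]
    - [0, 0, -19]
  twist:
    - [0, 0, 0]
    - [0, 0, 0]
    - [0, 0, 0]
    - [0, 0, 0]
    - [0, 0, 0]

```text
t: 2.62
position: [517.1, 24.0, 94.3]
orientation: [0.995, 0.097, 0.0, 0.0]
wrist_force: [-0.5, -1.5, -0.3]
width: 60.5
gripper_force: 0.0
```

>>> jog_arm:
  jaw: [0.5, 0.5, 0.5]
  translation:
    - [0, 0, 0]
    - [0, 0, 0]
    - [0, 0, 0]
  twist:
    - [0, 0, 0]
    - [0, 0, 0]
    - [0, 0, 0]

```text
t: 3.0
position: [517.1, 24.0, 94.2]
orientation: [0.995, 0.097, 0.0, 0.0]
wrist_force: [-0.3, 0.2, 6.0]
width: 57.6
gripper_force: 30.0
```

>>> jog_arm:
  jaw: [0.5, 0.5, 0.5, 0.5, 0.5]
  translation:
    - [12, 10, 0]
    - [24, 20, 0]
    - [38, 32, 0]
    - [52, 43, 0]
    - [52, 43, 0]
  twist:
    - [0, 0, -0.05]
    - [0, 0, -0.1]
    - [0, 0, -0.15]
    - [0, 0, -0.15]
    - [0, 0, -0.15]

```text
t: 3.62
position: [570.0, 67.8, 94.2]
orientation: [1.0, 0.022, 0.001, -0.0]
wrist_force: [2.7, 3.8, 4.4]
width: 57.4
gripper_force: 30.0
```

Run:
```python
from h import *; from meas import show
for n in ["scene","side"]:
    p,C,d=snap(n,n+"1.png"); show(C,n)
a=cv2.imread("pics/scene1.png")[150:320,160:380]; b=cv2.imread("pics/side1.png")[120:260,260:440]
cv2.imwrite("pics/c.png",np.hstack([cv2.resize(a,(400,309)),cv2.resize(b,(397,309))]))
print(arm.state()["wrist_force"])
```

```text
scene bed z 9.342446457543367 bench -0.6065944089421927
fence 384 (array([637.,  76.]), array([ 60.5, 129.3]), 32.15) z 23.2 [578.   9.  19.] [654. 120.  28.]
radio 41 (array([521.2,  85.5]), array([13.1, 19.7]), 45.58) z 41.4 [512.  77.  38.] [530.  96.  44.]
radio 643 (array([595.7,  70.1]), array([69.1, 62.4]), 3.9) z 41.3 [560.  38.  38.] [630. 100.  46.]
jaw 84 (array([ 563.4, -107.3]), array([17.7, 33.1]), 57.9) z 31.6 [ 550. -113.   29.] [582. -92.  34.]
jaw 139 (array([605.2, -99.2]), array([30.5, 23.9]), 4.79) z 31.9 [ 590. -111.   29.] [620. -87.  35.]
knob 72 (array([ 586.9, -100.2]), array([17.2, 17.7]), 73.4) z 63.1 [ 577. -109.   58.] [596. -92.  68.]
side bed z 8.296876632064864 bench -1.6305003177691924
fence 200 (array([ 472.9, -113.1]), array([40.5, 54.1]), 87.96) z 25.9 [ 446. -134.   19.] [500. -92.  28.]
fence 480 (array([573.1,  62.9]), array([150.6, 111. ]), 2.49) z 22.2 [496.  10.  19.] [650. 121.  25.]
fence 66 (array([602.4,  96.7]), array([41.6,  4.8]), 3.79) z 22.7 [581.  94.  19.] [623. 100.  27.]
fence 84 (array([533.6,  94.9]), array([47. ,  4.4]), 1.99) z 23.7 [510.  92.  19.] [557.  97.  28.]
radio 199 (array([605.2,  69.8]), array([41.6, 59. ]), 5.94) z 40.4 [582.  42.  38.] [626.  99.  42.]
radio 306 (array([535.5,  83.4]), array([95.4, 50.4]), 54.42) z 40.5 [511.  36.  38.] [578. 113.  46.]
jaw 79 (array([499.9,  82.2]), array([47.4, 16.5]), 18.07) z 31.1 [476.  74.  29.] [521.  96.  35.]
[2.32646145 3.80319135 4.0765513 ]
```

View pics/c.png

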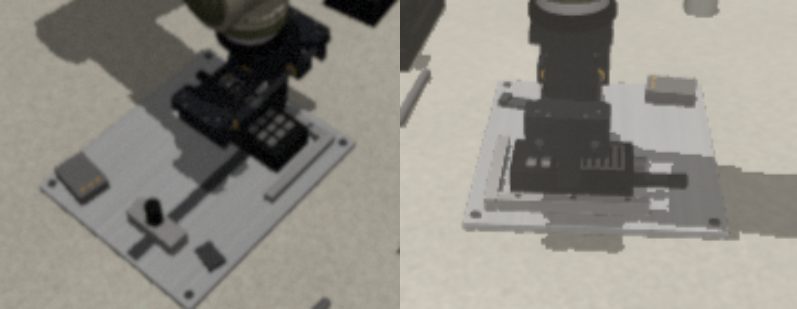

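The scene and side crops show the radio gripped, nearly square, and about 10 mm short of both fences. I'll advance along jig +x until it makes contact.

>>> jog_arm:
  jaw: [0.5, 0.5, 0.5, 0.5]
  translation:
    - [3, 0, 0]
    - [6, 0.2, 0]
    - [8, 0.3, 0]
    - [8, 0.3, 0]
  twist:
    - [0, 0, 0]
    - [0, 0, 0]
    - [0, 0, 0]
    - [0, 0, 0]

```text
t: 4.22
position: [574.8, 67.2, 94.2]
orientation: [1.0, 0.022, -0.003, 0.0]
wrist_force: [-11.3, 1.0, 15.0]
width: 57.6
gripper_force: 30.0
```

>>> jog_arm:
  jaw: [0.5, 0.5, 0.5]
  translation:
    - [1, 0, 0]
    - [1.5, 0, 0]
    - [1.5, 0, 0]
  twist:
    - [0, 0, 0]
    - [0, 0, 0]
    - [0, 0, 0]

```text
t: 4.6
position: [576.1, 67.2, 94.1]
orientation: [1.0, 0.022, -0.003, -0.0]
wrist_force: [-11.7, 0.6, 15.1]
width: 57.7
gripper_force: 30.0
```

>>> jog_arm:
  jaw: [0.5, 0.5, 0.5, 0.5]
  translation:
    - [-0.2, 3, 0]
    - [-0.3, 5, 0]
    - [-0.3, 6.5, 0]
    - [-0.3, 6.5, 0]
  twist:
    - [0, 0, 0]
    - [0, 0, 0]
    - [0, 0, 0]
    - [0, 0, 0]

```text
t: 5.1
position: [578.0, 72.5, 94.2]
orientation: [1.0, 0.022, -0.0, 0.001]
wrist_force: [-1.1, -4.7, 6.6]
width: 57.8
gripper_force: 30.0
```

>>> jog_arm:
  jaw: [0.5, 0.5, 0.5]
  translation:
    - [0, 1, 0]
    - [0, 2, 0]
    - [0, 2, 0]
  twist:
    - [0, 0, 0]
    - [0, 0, 0]
    - [0, 0, 0]

```text
t: 5.48
position: [578.2, 74.4, 94.2]
orientation: [1.0, 0.022, 0.0, 0.001]
wrist_force: [-0.2, -5.4, 6.5]
width: 57.7
gripper_force: 30.0
```

>>> jog_arm:
  jaw: [0.5, 0.5, 0.5]
  translation:
    - [0, 1, 0]
    - [0, 2, 0]
    - [0, 2, 0]
  twist:
    - [0, 0, 0]
    - [0, 0, 0]
    - [0, 0, 0]

```text
t: 5.85
position: [578.3, 76.0, 94.2]
orientation: [1.0, 0.022, 0.0, 0.001]
wrist_force: [-1.1, -8.1, 6.8]
width: 57.9
gripper_force: 30.0
```

>>> jog_arm:
  jaw: [0.5, 0.5, 0.5]
  translation:
    - [0, 1, 0]
    - [0, 1.5, 0]
    - [0, 1.5, 0]
  twist:
    - [0, 0, 0]
    - [0, 0, 0]
    - [0, 0, 0]

```text
t: 6.22
position: [578.3, 76.3, 94.3]
orientation: [1.0, 0.022, 0.0, 0.003]
wrist_force: [-2.1, -16.2, 8.0]
width: 57.6
gripper_force: 30.0
```

>>> jog_arm:
  jaw: [0.5, 0.5, 0.5]
  translation:
    - [1, 0, 0]
    - [2, 0, 0]
    - [2, 0, 0]
  twist:
    - [0, 0, 0]
    - [0, 0, 0]
    - [0, 0, 0]

```text
t: 6.6
position: [578.7, 76.3, 94.2]
orientation: [1.0, 0.022, -0.002, 0.003]
wrist_force: [-10.4, -17.2, 12.6]
width: 57.7
gripper_force: 30.0
```

>>> jog_arm:
  jaw: [0.5, 0.5, 0.5]
  translation:
    - [1, 0, 0]
    - [2, 0, 0]
    - [2, 0, 0]
  twist:
    - [0, 0, 0]
    - [0, 0, 0]
    - [0, 0, 0]

```text
t: 6.98
position: [579.1, 76.2, 94.1]
orientation: [1.0, 0.022, -0.005, 0.003]
wrist_force: [-18.5, -18.8, 18.7]
width: 57.6
gripper_force: 30.0
```

>>> jog_arm:
  jaw: [0.3, 0.1, 0.1, 0, 0]
  translation:
    - [0, 0, 0]
    - [-2, 0, 0]
    - [-2, -2, 0]
    - [-2, -3, 50]
    - [-2, -3, 100]
  twist:
    - [0, 0, 0]
    - [0, 0, 0]
    - [0, 0, 0]
    - [0, 0, 0]
    - [0, 0, 0]

```text
t: 7.6
position: [580.0, 76.3, 194.5]
orientation: [1.0, 0.022, -0.001, -0.0]
wrist_force: [0.4, -0.8, -0.0]
width: 88.3
gripper_force: 0.0
```

>>> jog_arm:
  jaw: [0, 0, 0, 0, 0]
  translation:
    - [-40, -30, 50]
    - [-80, -70, 80]
    - [-90, -100, 100]
    - [-90, -100, 100]
    - [-90, -100, 100]
  twist:
    - [0, 0, 0]
    - [0, 0, 0]
    - [0, 0, 0]
    - [0, 0, 0]
    - [0, 0, 0]

```text
t: 8.22
position: [490.2, -23.3, 293.1]
orientation: [1.0, 0.022, -0.0, -0.0]
wrist_force: [-0.1, -0.4, -0.5]
width: 88.2
gripper_force: 0.0
```

```bash
cat > look.py <<'E'
import sys; from h import *; from meas import show
k=sys.argv[1]
for n in ["wrist","side","scene"]:
    p,C,d=snap(n,n+k+".png"); np.savez(n+k+".npz",p=p,C=C,d=d)
    show(C,n)
    if n=="wrist":
        f,cx,cy,R,t=cal(n); q=R@np.array([585,70,30])+t; u,v=int(cx+f*q[0]/q[2]),int(cy+f*q[1]/q[2]); print(u,v)
        u0,v0=max(0,min(u-130,380)),max(0,min(v-97,206)); cv2.imwrite("pics/w%s.png"%k,cv2.resize(p[v0:v0+194,u0:u0+260,::-1],(800,597),interpolation=cv2.INTER_CUBIC))
E
python3 look.py 2
```

```text
wrist bed z 8.161330132050582 bench -1.8029708465825003
fence 1425 (array([628.9,  64. ]), array([ 39.8, 111.5]), 2.57) z 22.1 [607.   9.  19.] [651. 120.  25.]
fence 608 (array([550. , 110.3]), array([110.4,  12.6]), 3.79) z 22.3 [495. 101.  19.] [605. 118.  25.]
fence 1395 (array([ 473.2, -114. ]), array([38. , 55.1]), 84.25) z 26.1 [ 444. -135.   19.] [502. -93.  28.]
radio 6199 (array([577.1,  76.1]), array([114.2,  58.3]), 2.59) z 40.4 [519.  45.  38.] [635. 108.  43.]
jaw 1127 (array([ 583.8, -100.3]), array([69.1, 24.2]), 2.47) z 30.5 [ 549. -114.   29.] [619. -87.  35.]
jaw 375 (array([493.6,  87.3]), array([47.9, 11.5]), 2.59) z 31.4 [469.  81.  29.] [518.  93.  34.]
jaw 82 (array([514.1,  60.2]), array([ 9.6, 10.7]), 0.7) z 31.5 [509.  55.  29.] [519.  66.  33.]
knob 270 (array([583.9, -99.8]), array([16.9, 16.9]), 3.37) z 62.3 [ 576. -108.   58.] [593. -91.  64.]
236 88
side bed z 8.257252408097944 bench -1.6448370009502893
fence 187 (array([ 472.2, -113.5]), array([41.7, 51.9]), 89.23) z 25.7 [ 446. -134.   20.] [498. -92.  28.]
fence 56 (array([593.5, -89.2]), array([39.
[... 449 characters left out ...]
  29.] [577. -89.  33.]
jaw 57 (array([499.8,  87.3]), array([34.2, 10.4]), 3.01) z 31.4 [482.  82.  29.] [517.  93.  34.]
scene bed z 9.337305368227799 bench -0.6328636960885095
fence 322 (array([643.6,  64.1]), array([ 17.8, 111.8]), 3.64) z 23.0 [631.   8.  19.] [654. 120.  28.]
radio 1157 (array([579.6,  76.5]), array([116.7,  59.4]), 1.57) z 41.4 [521.  46.  38.] [638. 107.  46.]
jaw 78 (array([ 565.5, -106.2]), array([13. , 29.2]), 60.31) z 32.0 [ 551. -113.   29.] [581. -94.  34.]
jaw 175 (array([604.7, -99.6]), array([34. , 24.1]), 2.61) z 31.7 [ 588. -112.   29.] [622. -87.  35.]
knob 69 (array([ 587. , -100.7]), array([16.8, 16.9]), 5.53) z 63.8 [ 579. -109.   58.] [596. -92.  68.]
```

View pics/w2.png

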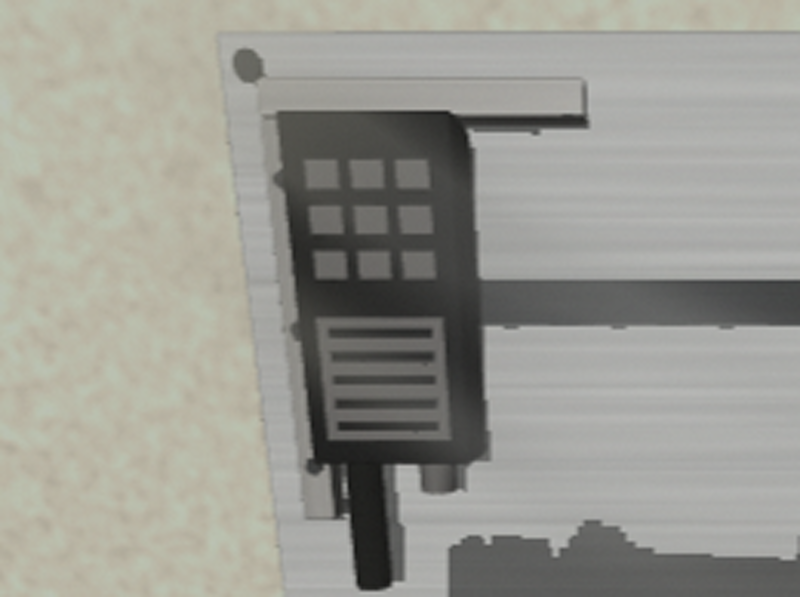

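The radio looks square (2.6° against the jig's 2.5°) and flush at the side. The foot gap could still be 1–2 mm, so I'll look straight down from above the end fence.

>>> jog_arm:
  jaw: [0, 0, 0, 0]
  translation:
    - [40, 40, -20]
    - [80, 80, -40]
    - [80, 90, -80]
    - [80, 90, -80]
  twist:
    - [0, 0, 0]
    - [0, 0, 0]
    - [0, 0, 0]
    - [0, 0, 0]

```text
t: 8.88
position: [569.3, 67.8, 210.6]
orientation: [1.0, 0.023, -0.004, -0.0]
wrist_force: [-0.2, -0.2, 0.2]
width: 88.1
gripper_force: 0.0
```

Run:
```python
from h import *
p,C,d=snap("wrist","wrist3.png"); f,cx,cy,R,t=cal("wrist"); print("cam",-R.T@t)
P=lambda X:(lambda q:(int(cx+f*q[0]/q[2]),int(cy+f*q[1]/q[2])))(R@np.array(X,float)+t)
print(P([636,108,24]),P([638,50,24]))
u,v=P([630,80,30]); u0,v0=max(0,min(u-100,440)),max(0,min(v-75,250))
cv2.imwrite("pics/w3.png",cv2.resize(p[v0:v0+150,u0:u0+200,::-1],(800,600),interpolation=cv2.INTER_CUBIC)); print(u0,v0)
# z profile along x for several y
x,y,z=C[...,0],C[...,1],C[...,2]
for yy in (55,70,85,95):
    m=(abs(y-yy)<0.8)&(x>618)&(x<655)&(z>0)&(z<60); o=np.argsort(x[m]); print(yy,[(round(float(a),1),round(float(b),0)) for a,b in zip(x[m][o],z[m][o])][::2])
```

```text
cam [646.17055128  70.50146482 293.13098085]
(275, 120) (341, 121)
206 54
55 [(618.3, 43.0), (619.2, 43.0), (620.0, 43.0), (620.9, 43.0), (621.5, 42.0), (622.5, 44.0), (623.2, 42.0), (624.2, 44.0), (625.0, 44.0), (625.8, 44.0), (626.6, 43.0), (627.5, 44.0), (628.2, 43.0), (629.0, 43.0), (629.8, 44.0), (630.7, 44.0), (631.4, 44.0), (632.2, 44.0), (633.0, 44.0), (633.7, 42.0), (634.6, 43.0), (635.4, 43.0), (636.2, 43.0), (636.9, 42.0), (637.4, 34.0), (638.3, 12.0), (639.7, 27.0), (641.3, 26.0), (642.1, 24.0), (643.0, 25.0), (643.8, 26.0), (644.6, 26.0), (645.4, 25.0), (646.3, 26.0), (647.1, 26.0), (647.9, 26.0), (648.7, 25.0), (649.6, 26.0), (650.4, 27.0), (652.3, 10.0), (654.0, 12.0), (654.9, 11.0)]
70 [(618.4, 42.0), (619.3, 43.0), (620.1, 42.0), (620.9, 42.0), (621.8, 43.0), (622.6, 44.0), (623.3, 42.0), (624.1, 42.0), (625.0, 43.0), (625.9, 43.0), (626.6, 43.0), (627.5, 43.0), (628.4, 44.0), (629.1, 43.0), (629.9, 43.0), (630.8, 44.0), (631.5, 43.0), (632.3, 44.0), (633.1, 44.0), (633.9, 44.0), (634.7, 44.0), (635.5, 43.0), (636.2, 42.0), (636.7, 10.0), (636.8, 13.0), (637.6, 10.0)
[... 884 characters left out ...]
13.0), (651.8, 11.0), (652.6, 11.0), (653.5, 10.0), (654.3, 11.0)]
95 [(618.1, 43.0), (619.1, 44.0), (619.7, 42.0), (620.6, 42.0), (621.3, 42.0), (622.3, 44.0), (623.0, 43.0), (623.9, 44.0), (624.6, 42.0), (625.5, 43.0), (626.3, 43.0), (627.1, 42.0), (627.8, 42.0), (628.6, 42.0), (629.5, 44.0), (630.3, 43.0), (631.1, 43.0), (631.9, 43.0), (632.7, 42.0), (633.5, 44.0), (634.3, 43.0), (635.1, 42.0), (635.6, 36.0), (636.5, 11.0), (637.7, 25.0), (638.6, 25.0), (640.3, 26.0), (641.9, 24.0), (642.8, 24.0), (643.6, 25.0), (644.5, 25.0), (646.1, 26.0), (646.9, 25.0), (647.7, 25.0), (648.5, 25.0), (649.6, 12.0), (650.5, 11.0), (651.3, 10.0), (652.2, 10.0), (653.0, 13.0), (653.9, 11.0), (654.7, 11.0)]
```

View pics/w3.png

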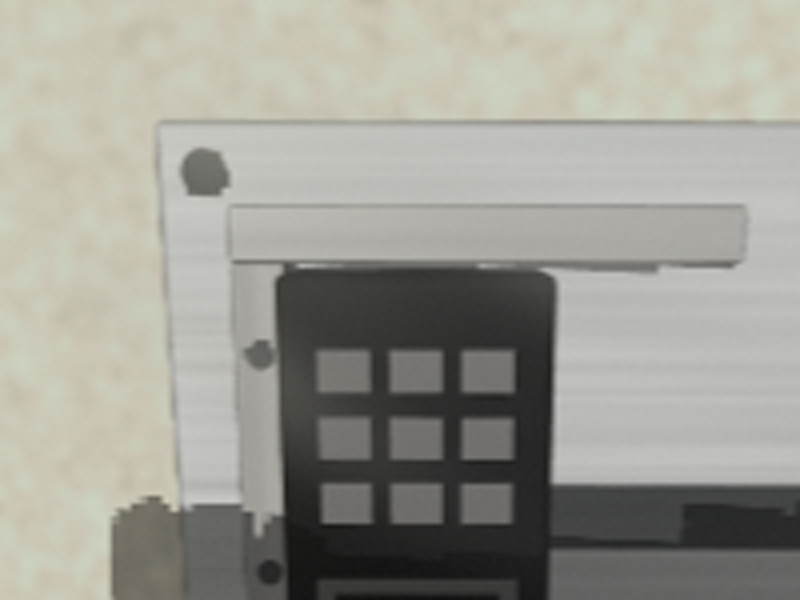

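Straight-down view shows a thin sliver of bed, about 1.5–2 mm, between the foot and the end fence (crop row ~265, columns 285–550), while the side is flush. I'll push the rear face in +x with closed fingers, tips passing above the aerial and knob.

>>> jog_arm:
  jaw: [0.5, 1, 1, 1, 1]
  translation:
    - [-50, 3, 0]
    - [-75, 5, 0]
    - [-75, 5, -50]
    - [-75, 5, -90]
    - [-75, 5, -90]
  twist:
    - [0, 0, 0]
    - [0, 0, 0]
    - [0, 0, 0]
    - [0, 0, 0]
    - [0, 0, 0]

```text
t: 9.55
position: [495.0, 70.8, 123.6]
orientation: [1.0, 0.021, -0.001, -0.0]
wrist_force: [-0.2, 0.1, -0.7]
width: 40.1
gripper_force: 0.0
```

>>> jog_arm:
  jaw: [1, 1, 1]
  translation:
    - [0, 0, 0]
    - [0, 0, 0]
    - [0, 0, 0]
  twist:
    - [0, 0, 0]
    - [0, 0, 0]
    - [0, 0, 0]

```text
t: 9.93
position: [495.5, 71.3, 124.8]
orientation: [1.0, 0.022, 0.001, 0.0]
wrist_force: [0.8, 0.6, 0.4]
width: 10.2
gripper_force: 0.0
```

>>> jog_arm:
  jaw: [1, 1, 1]
  translation:
    - [0, 1.5, -15]
    - [0, 1.5, -23]
    - [0, 1.5, -23]
  twist:
    - [0, 0, 0]
    - [0, 0, 0]
    - [0, 0, 0]

```text
t: 10.3
position: [495.1, 72.8, 100.6]
orientation: [1.0, 0.022, -0.0, -0.0]
wrist_force: [-0.4, -0.3, -1.0]
width: 0.3
gripper_force: 0.0
```

>>> jog_arm:
  jaw: [1, 1, 1, 1]
  translation:
    - [5, 0.2, 0]
    - [10, 0.4, 0]
    - [13, 0.6, 0]
    - [13, 0.6, 0]
  twist:
    - [0, 0, 0]
    - [0, 0, 0]
    - [0, 0, 0]
    - [0, 0, 0]

```text
t: 10.8
position: [508.4, 73.4, 100.8]
orientation: [1.0, 0.022, 0.0, 0.0]
wrist_force: [0.7, 0.2, -0.7]
width: 0.6
gripper_force: 0.0
```

>>> jog_arm:
  jaw: [1, 1, 1, 1]
  translation:
    - [1, 0, 0]
    - [2, 0, 0]
    - [3, 0.1, 0]
    - [3, 0.1, 0]
  twist:
    - [0, 0, 0]
    - [0, 0, 0]
    - [0, 0, 0]
    - [0, 0, 0]

```text
t: 11.3
position: [510.4, 73.5, 100.7]
orientation: [1.0, 0.022, -0.001, -0.0]
wrist_force: [-5.9, -0.6, 3.2]
width: 0.3
gripper_force: 2.9
```

>>> jog_arm:
  jaw: [1, 1, 1]
  translation:
    - [1, 0, 0]
    - [1.5, 0, 0]
    - [1.5, 0, 0]
  twist:
    - [0, 0, 0]
    - [0, 0, 0]
    - [0, 0, 0]

```text
t: 11.68
position: [510.8, 73.5, 100.6]
orientation: [1.0, 0.022, -0.003, -0.0]
wrist_force: [-11.3, -1.7, 7.7]
width: 0.0
gripper_force: 5.7
```

>>> jog_arm:
  jaw: [1, 1, 1, 1, 1]
  translation:
    - [-7, 0, 0]
    - [-12, 0, 0]
    - [-12, 0, 50]
    - [0, 0, 100]
    - [20, 0, 110]
  twist:
    - [0, 0, 0]
    - [0, 0, 0]
    - [0, 0, 0]
    - [0, 0, 0]
    - [0, 0, 0]

```text
t: 12.3
position: [533.7, 73.5, 214.3]
orientation: [1.0, 0.022, 0.003, 0.0]
wrist_force: [-0.6, -0.4, -0.2]
width: 0.4
gripper_force: 0.0
```

>>> jog_arm:
  jaw: [1, 1, 1]
  translation:
    - [36, -4, 0]
    - [36, -4, 0]
    - [36, -4, 0]
  twist:
    - [0, 0, 0]
    - [0, 0, 0]
    - [0, 0, 0]

```text
t: 12.68
position: [568.0, 69.7, 210.3]
orientation: [1.0, 0.022, -0.001, -0.0]
wrist_force: [0.3, -0.7, -0.0]
width: 0.3
gripper_force: 0.0
```

Run:
```python
from h import *
p,C,d=snap("wrist","wrist4.png"); f,cx,cy,R,t=cal("wrist"); print("cam",-R.T@t)
P=lambda X:(lambda q:(int(cx+f*q[0]/q[2]),int(cy+f*q[1]/q[2])))(R@np.array(X,float)+t)
u,v=P([630,80,30]); u0,v0=max(0,min(u-100,440)),max(0,min(v-75,250))
cv2.imwrite("pics/w4.png",cv2.resize(p[v0:v0+150,u0:u0+200,::-1],(800,600),interpolation=cv2.INTER_CUBIC)); print(u0,v0)
for C in (np.load("wrist2.npz")["C"],C):
  x,y,z=C[...,0],C[...,1],C[...,2]
  for yy in (55,62,70,78,85,95):
    m=(abs(y-yy)<1.5)&(x>600)&(x<655)
    top=x[m&(z>38)&(z<50)].max(); fe=x[m&(z>20)&(z<29)]; fe=fe[fe>top]
    print(yy,top.round(1),fe.min().round(1),fe.max().round(1))
```

```text
cam [643.9139002   73.17344519 290.81311166]
209 52
55 635.1 639.5 649.1
62 634.6 639.0 648.8
70 634.3 638.6 648.6
78 633.8 638.4 648.0
85 633.6 638.0 647.6
95 633.0 637.6 647.3
55 636.9 637.9 648.8
62 636.6 637.6 648.5
70 636.2 637.2 648.1
78 635.9 636.9 647.8
85 635.6 636.5 647.5
95 635.1 636.1 647.0
```

View pics/w4.png

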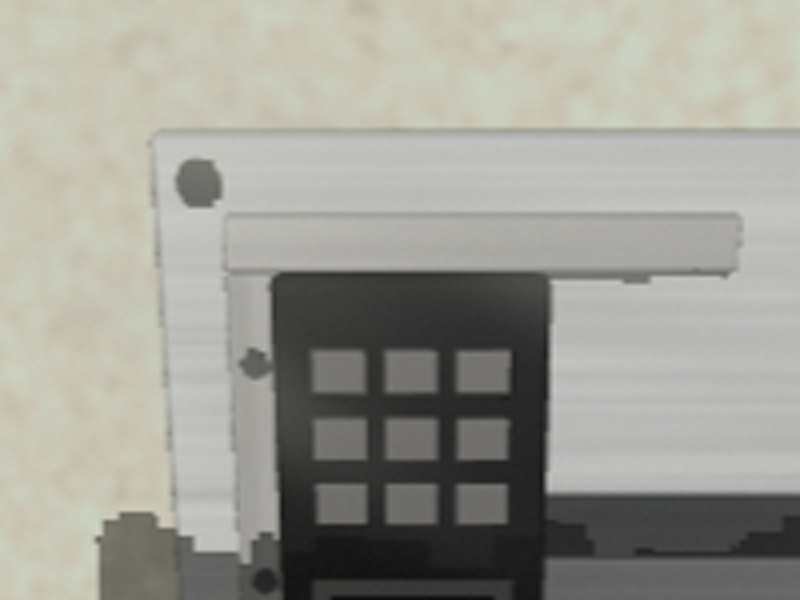

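The foot is now flush, with the fence edge line meeting the case at crop row ~272. Side contact was felt at y=76.2 and agrees with the depth data. Next I'll go behind the knob with closed fingers.

>>> jog_arm:
  jaw: [1, 1, 1, 1, 1]
  translation:
    - [5, -50, 0]
    - [10, -100, 0]
    - [15, -150, 0]
    - [19, -207, 0]
    - [19, -207, 0]
  twist:
    - [0, 0, 0]
    - [0, 0, 0]
    - [0, 0, 0]
    - [0, 0, 0]
    - [0, 0, 0]

```text
t: 13.35
position: [587.1, -140.6, 210.5]
orientation: [1.0, 0.02, -0.0, 0.0]
wrist_force: [0.1, 0.7, -0.2]
width: 0.4
gripper_force: 0.0
```

>>> jog_arm:
  jaw: [1, 1, 1, 1]
  translation:
    - [0, 0, -40]
    - [0, 0, -80]
    - [0, 0, -101]
    - [0, 0, -101]
  twist:
    - [0, 0, 0]
    - [0, 0, 0]
    - [0, 0, 0]
    - [0, 0, 0]

```text
t: 13.85
position: [586.8, -136.0, 108.7]
orientation: [1.0, 0.022, -0.002, -0.001]
wrist_force: [-0.0, -0.4, 1.0]
width: 0.5
gripper_force: 0.0
```

>>> jog_arm:
  jaw: [1, 1, 1, 1, 1]
  translation:
    - [-0.2, 6, 0]
    - [-0.4, 12, 0]
    - [-0.9, 20, 0]
    - [-1.3, 30, 0]
    - [-1.7, 40, 0]
  twist:
    - [0, 0, 0]
    - [0, 0, 0]
    - [0, 0, 0]
    - [0, 0, 0]
    - [0, 0, 0]

```text
t: 14.48
position: [586.2, -96.9, 110.2]
orientation: [1.0, 0.022, 0.001, 0.0]
wrist_force: [0.6, -2.8, 2.0]
width: 0.3
gripper_force: 1.5
```

>>> jog_arm:
  jaw: [1, 1, 1, 1, 1]
  translation:
    - [-0.4, 10, 0]
    - [-0.9, 20, 0]
    - [-1.3, 30, 0]
    - [-1.7, 40, 0]
    - [-1.7, 40, 0]
  twist:
    - [0, 0, 0]
    - [0, 0, 0]
    - [0, 0, 0]
    - [0, 0, 0]
    - [0, 0, 0]

```text
t: 15.1
position: [583.9, -56.4, 109.4]
orientation: [1.0, 0.022, -0.001, -0.0]
wrist_force: [-0.1, -0.2, -0.6]
width: 0.1
gripper_force: 0.0
```

>>> jog_arm:
  jaw: [1, 1, 1, 1, 1]
  translation:
    - [-0.4, 10, 0]
    - [-0.9, 20, 0]
    - [-1.3, 30, 0]
    - [-1.8, 42, 0]
    - [-1.8, 42, 0]
  twist:
    - [0, 0, 0]
    - [0, 0, 0]
    - [0, 0, 0]
    - [0, 0, 0]
    - [0, 0, 0]

```text
t: 15.72
position: [582.4, -14.2, 109.8]
orientation: [1.0, 0.022, 0.0, -0.0]
wrist_force: [-0.3, -0.4, -0.4]
width: 0.8
gripper_force: 0.0
```

```bash
python3 look.py 5 | grep -v "fence\|knob"
```

```text
wrist bed z 8.583210817133173 bench -1.4469495000914088
radio 15486 (array([593.2,  75.6]), array([87.5, 58.8]), 2.63) z 40.8 [548.  46.  38.] [638. 107.  43.]
radio 153 (array([586.8,   9.2]), array([14.3,  4.3]), 84.18) z 42.2 [584.   2.  38.] [589.  17.  46.]
radio 431 (array([524.6,  82. ]), array([ 6.6, 38.3]), 2.06) z 40.6 [521.  63.  39.] [528. 101.  42.]
jaw 194 (array([615.5,  48. ]), array([29.3,  1.3]), 2.35) z 32.2 [601.  47.  29.] [630.  49.  35.]
jaw 2110 (array([597. ,  10.8]), array([36. , 24.1]), 2.56) z 31.1 [579.  -1.  29.] [615.  23.  35.]
jaw 130 (array([582.9,  46.7]), array([23.5,  1. ]), 2.43) z 31.8 [571.  46.  29.] [595.  47.  35.]
jaw 489 (array([502.5,  86.7]), array([25.8, 12.4]), 2.41) z 31.7 [489.  80.  29.] [515.  93.  34.]
174 235
side bed z 8.278135236642544 bench -1.6398197129280572
radio 871 (array([578.4,  75.9]), array([113.6,  61.1]), 2.27) z 40.5 [521.  45.  38.] [636. 108.  43.]
jaw 70 (array([599.5,  11.5]), array([26.7, 28.3]), 7.13) z 30.7 [585.  -2.  29.] [613.  25.  33.]
jaw 83 (array([562.5,  11.1]), array([38.3, 24.2]), 7.08) z 30.9 [543.  -2.  29.] [581.  25.  35.]
jaw 50 (array([505.5,  88.8]), array([26.6, 11.6]), 6.48) z 31.4 [492.  82.  29.] [519.  95.  34.]
scene bed z 9.422622105129557 bench -0.6059492395548087
radio 771 (array([600.7,  77. ]), array([77.6, 59.9]), 3.56) z 41.3 [561.  48.  38.] [640. 108.  46.]
jaw 125 (array([600.4,  11.4]), array([28.9, 25.2]), 10.35) z 31.8 [586.  -1.  29.] [616.  26.  35.]
```

>>> jog_arm:
  jaw: [1, 1, 1, 1, 1]
  translation:
    - [-0.3, 7, 0]
    - [-0.6, 14, 0]
    - [-0.8, 18, 0]
    - [-0.9, 20, 0]
    - [-0.9, 20, 0]
  twist:
    - [0, 0, 0]
    - [0, 0, 0]
    - [0, 0, 0]
    - [0, 0, 0]
    - [0, 0, 0]

```text
t: 16.5
position: [581.6, 4.7, 109.8]
orientation: [1.0, 0.022, 0.0, -0.0]
wrist_force: [1.1, -0.1, -0.7]
width: 0.4
gripper_force: 0.3
```

>>> jog_arm:
  jaw: [1, 1, 1, 1]
  translation:
    - [0, 1, 0]
    - [-0.1, 2, 0]
    - [-0.1, 2.5, 0]
    - [-0.1, 2.5, 0]
  twist:
    - [0, 0, 0]
    - [0, 0, 0]
    - [0, 0, 0]
    - [0, 0, 0]

```text
t: 17.0
position: [581.5, 7.0, 109.7]
orientation: [1.0, 0.022, -0.0, 0.0]
wrist_force: [1.5, -2.1, 0.2]
width: 0.4
gripper_force: 1.2
```

>>> jog_arm:
  jaw: [1, 1, 1]
  translation:
    - [0, 1, 0]
    - [0, 1.5, 0]
    - [0, 1.5, 0]
  twist:
    - [0, 0, 0]
    - [0, 0, 0]
    - [0, 0, 0]

```text
t: 17.38
position: [581.5, 8.6, 109.8]
orientation: [1.0, 0.022, -0.0, -0.0]
wrist_force: [1.1, -1.6, 1.4]
width: 0.5
gripper_force: 1.1
```

>>> jog_arm:
  jaw: [1, 1, 1]
  translation:
    - [0, 1, 0]
    - [0, 1, 0]
    - [0, 1, 0]
  twist:
    - [0, 0, 0]
    - [0, 0, 0]
    - [0, 0, 0]

```text
t: 17.75
position: [581.5, 9.6, 109.7]
orientation: [1.0, 0.022, -0.0, -0.0]
wrist_force: [0.3, -1.5, 0.9]
width: 0.6
gripper_force: 1.0
```

>>> jog_arm:
  jaw: [1, 1, 1]
  translation:
    - [0, 1, 0]
    - [0, 1, 0]
    - [0, 1, 0]
  twist:
    - [0, 0, 0]
    - [0, 0, 0]
    - [0, 0, 0]

```text
t: 18.12
position: [581.4, 10.6, 109.7]
orientation: [1.0, 0.022, -0.0, -0.0]
wrist_force: [-0.2, -2.2, 1.9]
width: 0.4
gripper_force: 1.0
```

>>> jog_arm:
  jaw: [1, 1, 1]
  translation:
    - [0, 1, 0]
    - [0, 1, 0]
    - [0, 1, 0]
  twist:
    - [0, 0, 0]
    - [0, 0, 0]
    - [0, 0, 0]

```text
t: 18.5
position: [581.5, 11.2, 109.8]
orientation: [1.0, 0.022, -0.0, 0.0]
wrist_force: [-1.0, -5.7, 0.8]
width: 0.4
gripper_force: 2.6
```

```bash
python3 look.py 6 | grep "jaw\|radio"
```

```text
radio 13679 (array([593.1,  76.5]), array([86.9, 58.4]), 2.57) z 40.7 [549.  47.  38.] [638. 107.  44.]
radio 143 (array([585.9,  34.9]), array([ 4.1, 13.6]), 1.29) z 41.8 [584.  28.  38.] [588.  42.  46.]
radio 145 (array([524.6,  95.2]), array([ 5.5, 13. ]), 6.05) z 40.6 [521.  89.  39.] [528. 102.  42.]
jaw 2224 (array([593.9,  35.7]), array([39.8, 24.3]), 2.25) z 31.0 [574.  23.  29.] [614.  49.  35.]
radio 867 (array([578.3,  75.4]), array([113.5,  61. ]), 2.48) z 40.5 [521.  44.  38.] [636. 108.  44.]
jaw 83 (array([495.6,  88.3]), array([46.5, 11.1]), 1.88) z 31.3 [472.  83.  29.] [519.  94.  34.]
radio 716 (array([601.4,  77.7]), array([76.3, 60.3]), 1.17) z 41.3 [563.  47.  38.] [640. 108.  46.]
jaw 143 (array([600.1,  36.7]), array([31.2, 25.7]), 3.07) z 31.8 [584.  24.  29.] [616.  50.  35.]
```

>>> jog_arm:
  jaw: [1, 1, 1]
  translation:
    - [0, 1, 0]
    - [0, 1.2, 0]
    - [0, 1.2, 0]
  twist:
    - [0, 0, 0]
    - [0, 0, 0]
    - [0, 0, 0]

```text
t: 19.02
position: [581.5, 11.5, 109.8]
orientation: [1.0, 0.022, -0.0, 0.001]
wrist_force: [-0.8, -10.3, 2.0]
width: 0.3
gripper_force: 5.3
```

Firm contact now (10 N with almost no movement). I'll back off, lift and check.

>>> jog_arm:
  jaw: [1, 1, 1, 1, 1]
  translation:
    - [0, -8, 0]
    - [0, -20, 0]
    - [0, -20, 50]
    - [0, -15, 100]
    - [0, -15, 100]
  twist:
    - [0, 0, 0]
    - [0, 0, 0]
    - [0, 0, 0]
    - [0, 0, 0]
    - [0, 0, 0]

```text
t: 19.65
position: [582.5, -2.5, 213.3]
orientation: [1.0, 0.022, 0.004, 0.001]
wrist_force: [0.1, 0.1, -0.4]
width: 0.5
gripper_force: 0.0
```

>>> jog_arm:
  jaw: [1, 1, 1, 1]
  translation:
    - [-12, 30, 20]
    - [-12, 73, 30]
    - [-12, 73, 30]
    - [-12, 73, 30]
  twist:
    - [0, 0, 0]
    - [0, 0, 0]
    - [0, 0, 0]
    - [0, 0, 0]

```text
t: 20.15
position: [569.3, 70.1, 238.6]
orientation: [1.0, 0.022, -0.001, -0.0]
wrist_force: [0.5, -0.3, -0.4]
width: -0.0
gripper_force: 0.0
```

```bash
python3 look.py 7 | grep "jaw\|radio\|fence"
python3 - <<'E'
from h import *
C=np.load("wrist7.npz")["C"]; x,y,z=C[...,0],C[...,1],C[...,2]
for yy in (55,65,75,85,95):
    m=(abs(y-yy)<1.5)&(x>600)&(x<655)
    top=x[m&(z>38)&(z<50)].max(); fe=x[m&(z>20)&(z<29)]; fe=fe[fe>top]; print(yy,top.round(1),fe.min().round(1),fe.max().round(1))
C=np.load("side7.npz")["C"]; x,y,z=C[...,0],C[...,1],C[...,2]
for xx in (530,550,570,590,610,625):
    m=(abs(x-xx)<2.5)&(y>40)&(y<125)
    print(xx,"radio ymax",y[m&(z>38)&(z<44)].max().round(1),"fence",[v.round(1) for v in np.percentile(y[m&(z>20)&(z<25)&(y>100)],[0,100])])
q=silhouettes("handset","scene");print(q[0]["score"],q[0]["position"])
E
```

```text
fence 2788 (array([573.3,  60.2]), array([150.4, 112.1]), 2.39) z 22.5 [496.   7.  20.] [651. 119.  25.]
fence 1599 (array([ 473.7, -114.4]), array([38.9, 55.2]), 85.36) z 26.2 [ 448. -136.   19.] [502. -93.  28.]
radio 6926 (array([579.7,  75.6]), array([113.5,  57.9]), 2.44) z 40.7 [522.  45.  38.] [638. 106.  44.]
jaw 1172 (array([578.6,  34.2]), array([68.8, 23.3]), 2.59) z 31.0 [544.  21.  29.] [613.  47.  35.]
fence 203 (array([ 472.1, -113. ]), array([42.2, 55. ]), 81.47) z 25.8 [ 446. -137.   19.] [500. -92.  28.]
fence 567 (array([573.1,  62.8]), array([150.1, 111.6]), 2.65) z 22.4 [496.  10.  19.] [650. 120.  28.]
radio 867 (array([578.2,  76.5]), array([113.4,  59.2]), 2.43) z 40.5 [521.  45.  38.] [636. 108.  43.]
jaw 66 (array([499.7,  87.5]), array([38.5, 11.1]), 0.32) z 31.4 [480.  82.  29.] [519.  93.  34.]
fence 331 (array([643.9,  63.8]), array([ 17.9, 112.1]), 4.06) z 23.3 [631.   8.  19.] [653. 119.  28.]
radio 1122 (array([581.1,  76.6]), array([116.4,  59.3]), 2.79) z 41.4 [522.  44.  38.] [640. 107.  46.]
jaw 78 (array([494.6,  86.4]), array([44.1, 13.5]), 8.22) z 31.6 [472.  80.  29.] [517.  95.  35.]
jaw 89 (array([557.1,  31.5]), array([17.7, 41.7]), 51.51) z 31.7 [542.  23.  29.] [578.  47.  35.]
jaw 151 (array([599.2,  37. ]), array([32. , 26.7]), 4.35) z 31.9 [582.  23.  29.] [615.  51.  35.]
55 637.4 637.6 648.8
65 636.9 637.2 648.3
75 636.5 636.7 647.9
85 636.0 636.3 647.4
95 635.5 635.9 647.0
530 radio ymax 101.8 fence [np.float64(100.7), np.float64(113.9)]
550 radio ymax 103.7 fence [np.float64(103.0), np.float64(115.5)]
570 radio ymax 105.5 fence [np.float64(101.1), np.float64(115.4)]
590 radio ymax 104.3 fence [np.float64(103.7), np.float64(117.9)]
610 radio ymax 106.9 fence [np.float64(105.0), np.float64(120.0)]
625 radio ymax 107.2 fence [np.float64(105.7), np.float64(119.4)]
0.59 [438.9, 146.2]
```

View pics/w7.png

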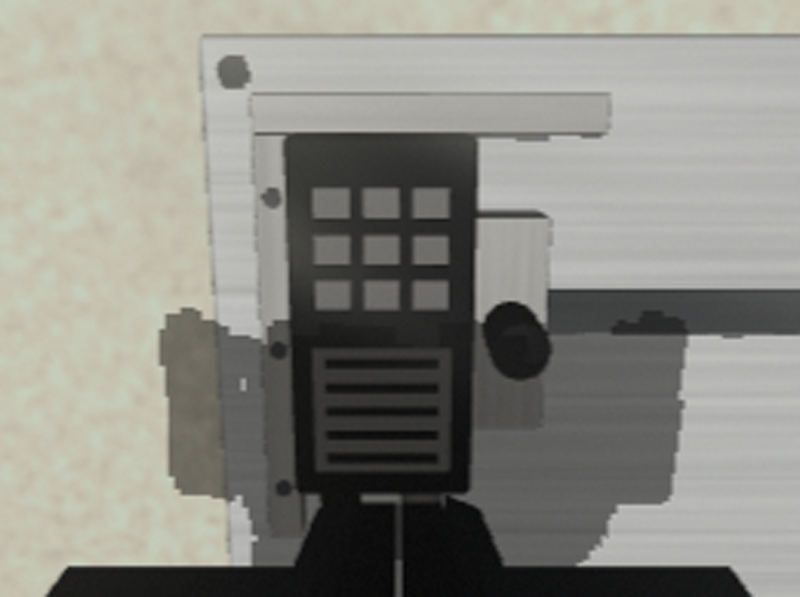

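The view shows the foot against the end fence (crop row ~133), the side against the side fence (column ~287) and the jaw touching the other side (column ~476). Radio angle matches the fences at 2.4°, the handset is still standing, and the robot is clear.

```bash
python3 -c "
from plant import workorder; print(workorder.sign_off())"
```

```text
the job is handed in; nothing more can be done
None
```

The radio is seated square and flush in the fence corner, the jaw was then slid up until it bears on the other long side, the standing handset was not touched, and the job is handed in at about 20 s; no verdict was returned.

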